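# Jack one side of the parcel scale clear of its feet with a levelling wedge

## Task

Relieve the two screw feet on the right-hand side of the parcel scale (the side next to the orange levelling wedge): grip the wedge and slide it along the counter, thin end first, under the middle of that side until both feet there are just clear of the counter, about 3 mm and never as much as 10 mm, the other two staying down. Do not shove the scale along, touch it with the gripper or disturb the tape roll, jar and carton. Finish still gripping the wedge, flat on the counter with the scale resting on it, so that a colleague can turn the feet.

Things in the scene. Friction and masses are not known exactly. Their poses are not given: they have to be found in the camera images.
- scale: Parcel scale, loose: pale grey base 240 (x) x 300 mm (y), steel platform, top 56 mm high; black panel 70 mm deep on its -x side (towards the robot). 1.7 kg. Origin on the counter under its centre. Side to raise: its own -y side (right-hand seen from the robot), at y = -150 mm. Four rubber screw feet, 24 mm diameter, at x = +-104, y = +-135 mm. They grip well; wedge, counter and base are smooth
- scale_edge (a point): middle of the lower edge of the side to raise, 14 mm above the counter; axes as the scale's: +y points in under the scale, the way to push. The underside is flat, with 180 mm free between the two feet of this side. About 8 N hangs on this edge
- foot_near_front (a point): underside centre of the foot to be freed that is nearer the robot (-x, -y corner); on the counter its height is 0
- foot_near_back (a point): underside centre of the foot to be freed that is farther from the robot (+x, -y corner); on the counter its height is 0
- foot_far_front (a point): underside centre of the foot on the other side (-x, +y corner), which stays on the counter, height 0
- foot_far_back (a point): underside centre of the foot on the other side (+x, +y corner), which stays on the counter, height 0
- wedge: orange plastic levelling wedge, loose, lying on its flat sole: 150 mm long (x), 40 mm wide (y), 0.12 kg. Origin on its sole at mid-length. +x points to the thin end (x = 75 mm), 3 mm thick; the top rises 1 in 5 to 24 mm at x = -30 mm, then is level over the 45 mm long grip block (x = -30 to -75 mm)
- wedge_grip (a point): centre of the wedge's grip block, 12 mm above the counter, 52.5 mm behind the wedge's origin; axes as the wedge's. Grip it across y (40 mm)
- wedge_tip (a point): middle of the wedge's thin end, 1.5 mm above its sole. The wedge's top meets the scale's edge when the thin end is 55 mm in from it; each further 5 mm lifts the edge 1 mm and the two feet there (15 mm in) about 0.95 mm
- tape_roll: bystander: roll of brown packing tape lying flat, 90 mm across, 48 mm high; origin at its underside centre
- tea_jar: bystander: amber glass jar with a red lid, 64 mm diameter, 85 mm high; origin at its underside centre
- parcel: bystander: small cardboard carton 90 x 120 x 60 mm; origin at its underside centre
Things that resemble listed ones, but are neither listed nor needed, are in the scene too. Several things have the shape of the wedge; the one meant has the colours described above.

How it is judged:
By the outcome, as a careful person would: the job done as asked, in the order asked, and still so for the second after the job is handed in, while the arm keeps its last pose, push and grip.
It also fails if it takes over 42 s, if anything falls off the work surface, if the arm or the gripper's body presses on something with over 40 N, if the wrist force passes 120 N, or if a joint passes its speed limit or range.

## Robot

A 6-joint arm with a two-finger parallel gripper is mounted at the origin on the work surface. World frame = base frame: x ahead of the robot, y to its left, z up, the work surface at z = 0. Lengths are in mm, angles in degrees, forces in N, time in s.
With the tool pointing down it reaches from about 350 to 850 mm from the base axis. Payload 8.1 kg.
Tool frame: the origin (TCP) lies between the finger pads; the fingertips stand 8 mm ahead of it and the grasp point (between the pads) lies 11 mm behind it (r.tip_extent is the distance from the TCP to the fingertips, in mm); z points along the fingers, y is the direction in which the jaws open and shut (so a half turn about z gives the same grasp; the last joint's range is limited). The gripper opens to 85 mm and grips with 20 to 120 N. Pads are 22 mm wide; open, the fingers measure 114 mm over their backs; the gripper's body (76 mm by 85 mm) begins 54 mm behind the grasp point. The pads swing forward as they close: fully open they stand 13 mm farther back than shut.
Start: joints at [-72.044, 7.471, 85.268, -0, 87.261, -4.893], TCP at [233.008, -552.913, 239.292] pointing down, gripper open.
Joint ranges: [-169.43, 169.43], [-51.17, 129.36], [1.28, 143.12], [-76.62, 256.62], [0, 156.53], [-152.29, 152.29]. Speed limits (degrees/s): [136.94, 136.94, 159.86, 180, 180, 180].

## Interface

Orientations are given as [roll, pitch, yaw] about the fixed x, y, z axes, in that order (R = Rz(yaw) Ry(pitch) Rx(roll)).
In Python, from bench import sensors, viewer, hand_in, r gives the robot as it stands. The module is installed in compiled form; this text tells all that it offers.
- The arm moves only by the tool move_arm, never from a script. Its argument "rows" is a list that holds one entry, the list of rows, each a list of 6 numbers: the shift along the tool's x, y, z in m, then the turn, a rotation vector about the tool's x, y, z in degrees. In form: [[[tx, ty, tz, rx, ry, rz], ...]]. A call has 1 to 20 rows; each row is the pose to reach, as a shift and turn from the pose commanded when the call began, along the tool's axes at that moment; what a row does not reach only later rows make up. A row lasts 1/10 s, in which the tool goes at most 50 mm and 8.59 degrees, less where a joint would pass 70% of its speed; a pose out of reach is approached as far as the arm can. A call with a gripper value outside its range is refused whole. "grip" is the opening, from 0 (shut) to 1 (fully open), set as the call begins (left out, the last holds). The fingers move at their own pace and stop on an object; "newtons" is the grip in N (left out, the last holds). Time passes only in rows, so rows that repeat a pose let the fingers close. It gives the time, the measured TCP pose, the force and the opening at its end, in the units of the state.
- sensors.sense(): the state, without advancing time (a new reading comes with each control period).
- viewer.snapshot(name): name is "scene" or "top"; returns a dict with "color" (384x512x3 uint8, red, green, blue), "camera_matrix" (3x3 intrinsics, pixels), "R" (3x3) and "t" (3): a world point X has camera coordinates R X + t. Camera axes: x right, y down, z forward; pixel columns grow to the right and rows downward; lengths in mm; the calibration is good to about 2 mm. A picture is of the moment at which its call begins. There is no depth.
- hand_in(): hands the job in, once; it reports no verdict.
The state is a dict: "time": time; "joint_pos": joint angles; "qd": joint speeds; "joint_efforts": joint torques, N m; "tool_pos": TCP position; "tcp_rot": TCP orientation; "ft_force": force on the tool from outside, world axes, zero at the start; "wrist_torque": the same for the moment, N m; "finger_gap": finger opening in mm.
Only numpy, scipy, OpenCV 4.12 (cv2) and the standard library are available. Lean on these libraries where they do the work, as an engineer would, in place of code of your own. Each camera call takes 0.05 s, during which the arm holds its last target.

## Working session

There is one attempt and no reset: what is moved stays moved. The work goes in short steps, Python scripts to look and compute and a tool call to move; the robot and the scene stay as the last step left them, time stands still between calls to the robot, and variables do not carry over. Pictures are saved under pics/ and viewed, and the job is handed in when it is done.

Besides the shell and the picture viewer there is one more tool, called as name([rows], argument=value, ...), one row to a line, values as JSON. move_arm: Moves the arm, as the interface text tells. Its arguments: {"type":"object","properties":{"rows":{"type":"array","items":{"type":"array","items":{"type":"array","items":{"type":"number"}}}},"grip":{"type":"number"},"newtons":{"type":"number"}},"required":["rows"]}

```bash
mkdir -p pics; cat > h.py <<'E'
import numpy as np,cv2
from bench import sensors,viewer,hand_in,r
def snap(n,fn):
    s=viewer.snapshot(n); cv2.imwrite(fn,cv2.cvtColor(np.asarray(s["color"]),cv2.COLOR_RGB2BGR)); 
    np.savez(fn.replace('.png','.npz'),K=s["camera_matrix"],R=s["R"],t=s["t"]); return s
def ld(fn):
    return np.load(fn.replace('.png','.npz'))
def back(c,u,v,z):
    d=c['R'].T@np.linalg.solve(c['K'],[u,v,1.]); o=-c['R'].T@c['t']
    return o+d*(z-o[2])/d[2]
def proj(c,X):
    p=c['K']@(c['R']@np.asarray(X,float)+c['t']); return p[:2]/p[2]
E
python3 - <<'E'
from h import *
for n in("scene","top"):
    s=snap(n,f"pics/{n}0.png"); print(n,-s["R"].T@s["t"])
s=sensors.sense();print({k:np.round(v,2) for k,v in s.items()}, r.tip_extent)
E
```

```text
scene [1087.4582473   456.20245429 1334.73219382]
top [ 451.84404207 -118.98691697 1164.59624677]
{'time': np.float64(0.1), 'joint_pos': array([-72.04,   7.51,  85.33,   0.  ,  87.26,  -4.89]), 'qd': array([-0.01, -0.1 , -0.06,  0.04, -0.  , -0.  ]), 'joint_efforts': array([ 0.000e+00, -5.710e+01, -5.019e+01, -0.000e+00,  1.000e-02,
       -0.000e+00]), 'tool_pos': array([ 232.87, -552.42,  238.31]), 'tcp_rot': array([-1.799e+02, -1.000e-02,  2.285e+01]), 'ft_force': array([ 0.5 , -0.37, -0.11]), 'wrist_torque': array([ 0.08,  0.01, -0.  ]), 'finger_gap': np.float64(85.47)} 8.0
```

View pics/top0.png

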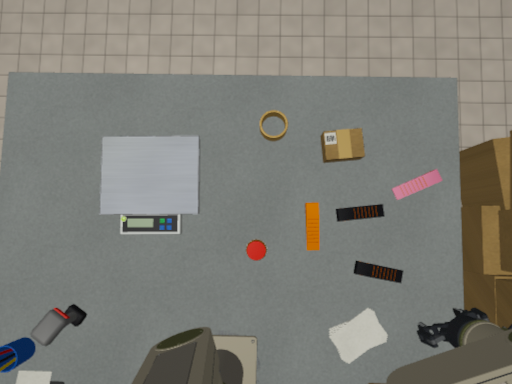

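View pics/scene0.png

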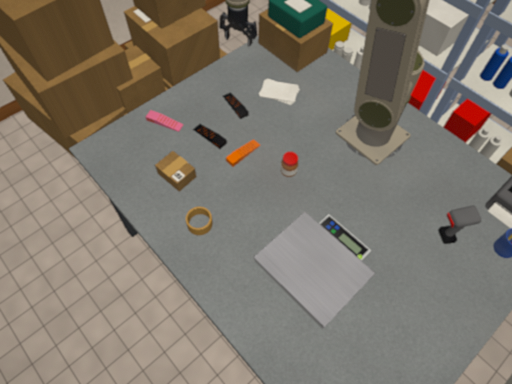

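```bash
python3 - <<'E'
import cv2,numpy as np
a=cv2.imread('pics/top0.png')
x=cv2.resize(a[190:260,240:400],None,fx=5,fy=5,interpolation=cv2.INTER_CUBIC)
cv2.imwrite('pics/c1.png',x)
x=cv2.resize(a[125:245,90:210],None,fx=5,fy=5,interpolation=cv2.INTER_CUBIC)
cv2.imwrite('pics/c2.png',x)
a=cv2.imread('pics/scene0.png')
x=cv2.resize(a[80:180,140:310],None,fx=4.5,fy=4.5,interpolation=cv2.INTER_CUBIC)
cv2.imwrite('pics/c3.png',x)
x=cv2.resize(a[205:330,245:385],None,fx=4.5,fy=4.5,interpolation=cv2.INTER_CUBIC)
cv2.imwrite('pics/c4.png',x)
E
```

```text
(no output)
```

View pics/c1.png

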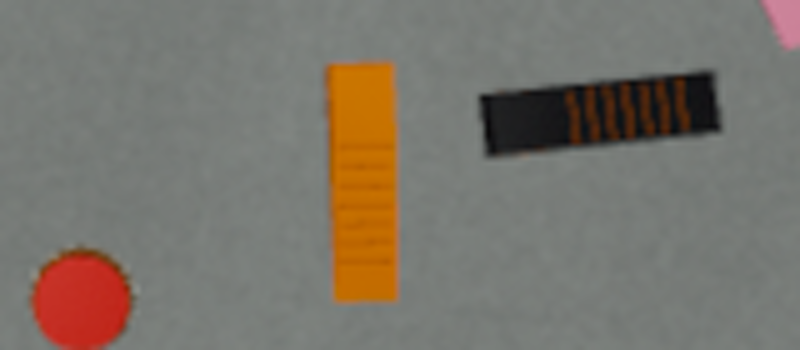

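View pics/c2.png

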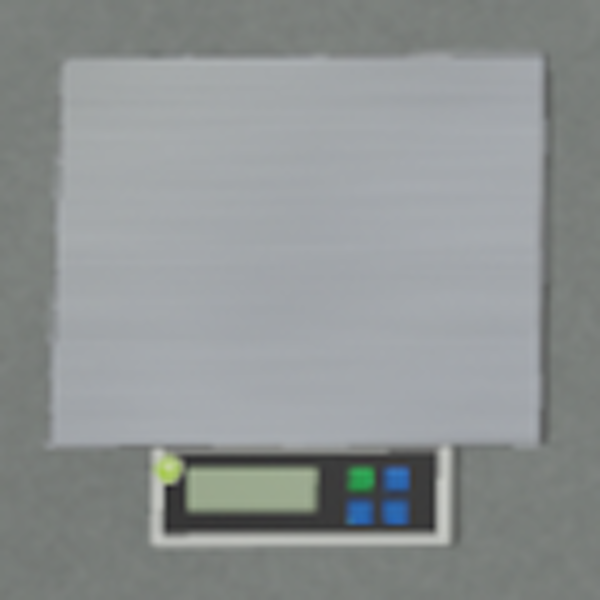

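View pics/c3.png

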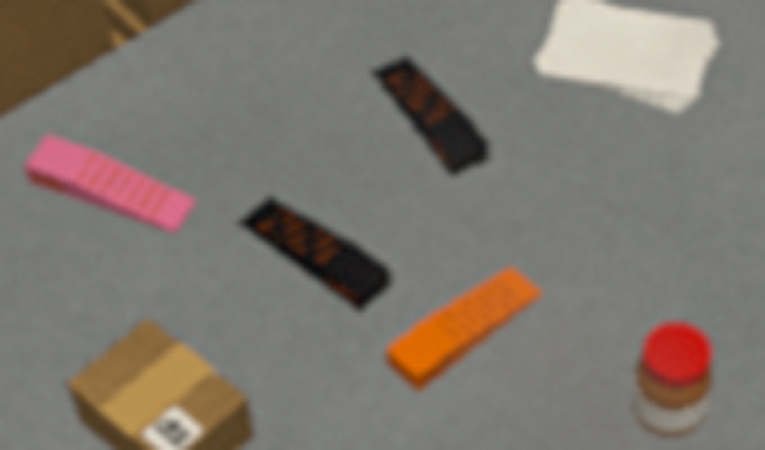

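View pics/c4.png

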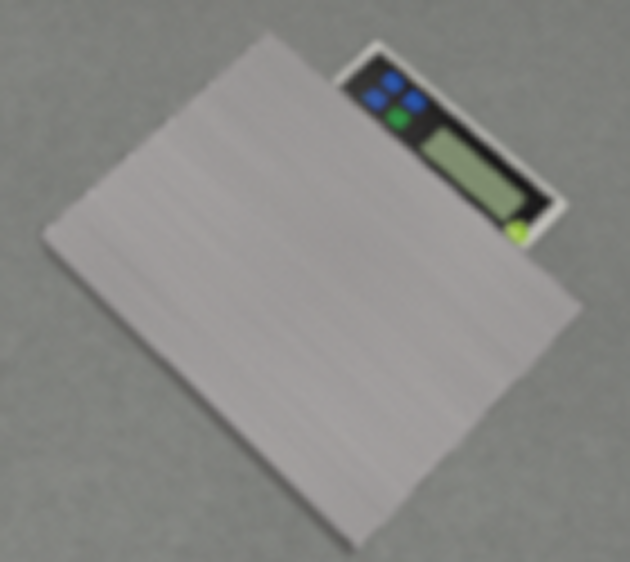

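```bash
python3 - <<'E'
from h import *
T=ld('pics/top0.png');S=ld('pics/scene0.png')
def c2(p):return (p[0]+.5)/5-.5+90,(p[1]+.5)/5-.5+125
def c1(p):return (p[0]+.5)/5-.5+240,(p[1]+.5)/5-.5+190
def c3(p):return (p[0]+.5)/4.5-.5+140,(p[1]+.5)/4.5-.5+80
def c4(p):return (p[0]+.5)/4.5-.5+245,(p[1]+.5)/4.5-.5+205
print('plat top');[print(back(T,*c2(p),56).round(1)) for p in[(64,58),(545,55),(545,443),(52,443)]]
print('plat scene');[print(back(S,*c4(p),56).round(1)) for p in[(355,548),(45,234),(268,35),(580,307)]]
print('panel top');[print(back(T,*c2(p),40).round(1)) for p in[(150,545),(452,545)]]
print('panel scene');[print(back(S,*c4(p),40).round(1)) for p in[(568,203),(378,40)]]
print('wedge top');[print(back(T,*c1(p),z).round(1)) for p,z in[((329,65),24),((394,63),24),((398,300),3),((335,301),3)]]
print('wedge scene');[print(back(S,*c3(p),z).round(1)) for p,z in[((387,350),24),((420,385),0),((417,365),24),((513,267),3),((542,292),3)]]
print('jar top',back(T,*c1((82,301)),85).round(1))
print('tape',back(T,273.5,125,48).round(1))
print('parcel',back(T,343,144,60).round(1))
E
```

```text
plat top
[716.4 387.8  56. ]
[723.3  85.   56. ]
[481.5  76.4  56. ]
[475.2 380.8  56. ]
plat scene
[720.8 388.4  56. ]
[725.2  89.1  56. ]
[489.2  82.9  56. ]
[480.3 381.3  56. ]
panel top
[413.7 322.8  40. ]
[417.8 134.7  40. ]
panel scene
[416.9 323.3  40. ]
[421.3 137.9  40. ]
wedge top
[ 522.6 -253.1   24. ]
[ 524.7 -293.7   24. ]
[ 376.2 -300.3    3. ]
[ 374.6 -260.6    3. ]
wedge scene
[ 528.1 -291.7   24. ]
[ 520.4 -258.8    0. ]
[ 519.2 -263.1   24. ]
[ 377.6 -298.3    3. ]
[ 377.1 -260.9    3. ]
jar top [ 376.7 -102.    85. ]
tape [ 763.  -148.2   48. ]
parcel [ 703.3 -362.7   60. ]
```

Candidates (top image): plain orange (313,227), black with orange ribs (360,213) and (378,272), and pink (417,184). The one meant is at (313,227), since it's the only one that is orange all over. The crop shows its plain grip block at the top (row 205, away from the robot) and its ribbed thin end towards the robot. The scale's right side is at column 199. Next I check the clearance to the black wedge and work out the first move.

```bash
cat >> h.py <<'E'
from scipy.spatial.transform import Rotation as Ro
def mv(p0,rpy0,p1,rpy1):
    R0=Ro.from_euler('xyz',rpy0,degrees=True);R1=Ro.from_euler('xyz',rpy1,degrees=True)
    print('shift m',(R0.inv().apply(np.subtract(p1,p0))/1000).round(4),'turn',(R0.inv()*R1).as_rotvec(degrees=True).round(2))
E
python3 - <<'E'
from h import *
T=ld('pics/top0.png')
for p in[(480,95),(487,155)]:print(back(T,(p[0]+.5)/5-.5+240,(p[1]+.5)/5-.5+190,24).round(1))
mv([233.008,-552.913,239.292],[180,0,22.849],[503,-274.5,120],[180,0,182.7])
E
```

```text
[ 505.7 -347.5   24. ]
[ 468.3 -351.9   24. ]
shift m [ 0.3569 -0.1517  0.1193] turn [  -0.      0.   -159.85]
```

move_arm([
  [[0.02, -0.008, 0, 0, 0, -5], [0.05, -0.02, 0.005, 0, 0, -13], [0.08, -0.034, 0.01, 0, 0, -21], [0.11, -0.047, 0.02, 0, 0, -29], [0.14, -0.06, 0.03, 0, 0, -37], [0.17, -0.072, 0.04, 0, 0, -45], [0.2, -0.085, 0.05, 0, 0, -53], [0.23, -0.098, 0.06, 0, 0, -61], [0.26, -0.11, 0.07, 0, 0, -69], [0.28, -0.12, 0.08, 0, 0, -77], [0.3, -0.13, 0.09, 0, 0, -85], [0.32, -0.137, 0.095, 0, 0, -93], [0.335, -0.143, 0.1, 0, 0, -101], [0.345, -0.147, 0.105, 0, 0, -109], [0.35, -0.15, 0.11, 0, 0, -117], [0.355, -0.151, 0.115, 0, 0, -125], [0.357, -0.1517, 0.119, 0, 0, -133], [0.357, -0.1517, 0.119, 0, 0, -141], [0.357, -0.1517, 0.119, 0, 0, -149], [0.357, -0.1517, 0.119, 0, 0, -156]],
], grip=0.72)

```text
time: 2.1
tool_pos: [502.7, -274.2, 119.7]
tcp_rot: [180.0, -0.1, 179.2]
ft_force: [-0.2, 0.4, -0.1]
finger_gap: 61.9
```

move_arm([
  [[0, 0, 0, 0, 0, -3.85], [0, 0, 0, 0, 0, -3.85], [0, 0, 0, 0, 0, -3.85]],
])

```text
time: 2.4
tool_pos: [502.9, -274.3, 120.0]
tcp_rot: [180.0, -0.0, -177.4]
ft_force: [-0.3, -0.4, -0.6]
finger_gap: 61.5
```

```bash
python3 - <<'E'
from h import *
snap('top','pics/top1.png');snap('scene','pics/scene1.png')
s=sensors.sense();print({k:np.round(s[k],2) for k in('time','tool_pos','tcp_rot','ft_force','finger_gap')})
a=cv2.imread('pics/top1.png')[170:280,240:400];b=cv2.imread('pics/scene1.png')[70:190,150:310]
cv2.imwrite('pics/d1.png',np.vstack([cv2.resize(a,(436,300),interpolation=2),cv2.resize(b,(436,300),interpolation=2)]))
E
```

```text
{'time': np.float64(2.5), 'tool_pos': array([ 502.96, -274.4 ,  120.09]), 'tcp_rot': array([ 1.7999e+02, -2.0000e-02, -1.7740e+02]), 'ft_force': array([ 0.18,  0.33, -0.4 ]), 'finger_gap': np.float64(61.46)}
```

View pics/d1.png

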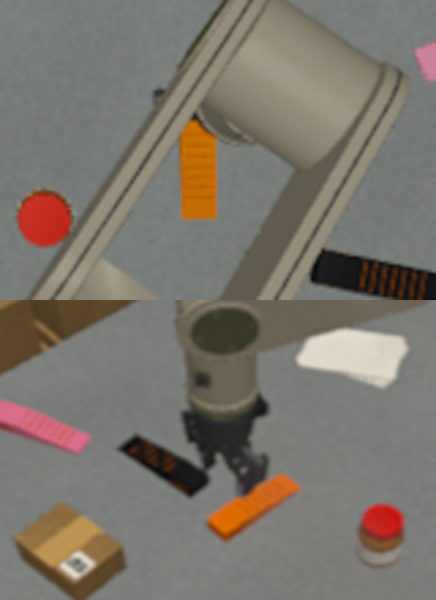

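The arm hovers over the orange wedge, with the fingers straddling its line and the black wedge clear of them. I descend now.

move_arm([
  [[0, 0, 0.01, 0, 0, 0], [0, 0, 0.03, 0, 0, 0], [0, 0, 0.05, 0, 0, 0], [0, 0, 0.07, 0, 0, 0], [0, 0, 0.085, 0, 0, 0], [0, 0, 0.095, 0, 0, 0], [0, 0, 0.102, 0, 0, 0], [0, 0, 0.107, 0, 0, 0], [0, 0, 0.109, 0, 0, 0], [0, 0, 0.109, 0, 0, 0]],
])

```text
time: 3.5
tool_pos: [503.3, -274.7, 11.6]
tcp_rot: [-180.0, 0.0, -177.3]
ft_force: [-0.6, 0.6, -0.3]
finger_gap: 61.5
```

```bash
python3 - <<'E'
from h import *
snap('scene','pics/scene2.png')
b=cv2.imread('pics/scene2.png')[80:190,180:310]
cv2.imwrite('pics/d2.png',cv2.resize(b,None,fx=5,fy=5,interpolation=2))
E
```

```text
(no output)
```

View pics/d2.png

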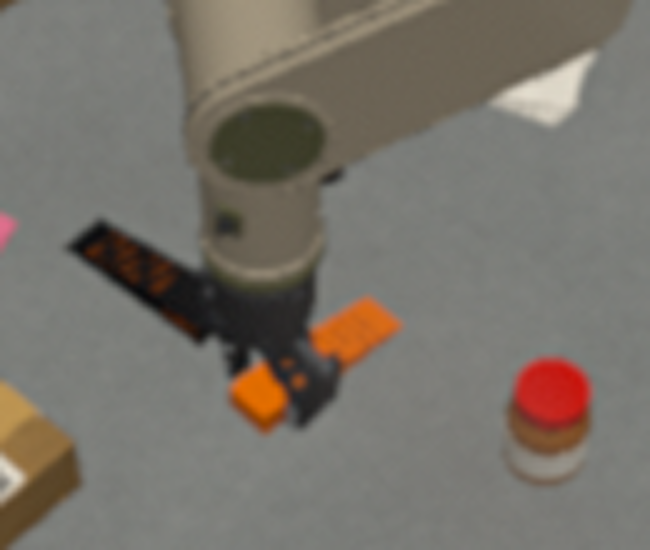

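move_arm([
  [[0, 0, 0.002, 0, 0, 0], [0, 0, 0.003, 0, 0, 0], [0, 0, 0.003, 0, 0, 0]],
])

```text
time: 3.85
tool_pos: [503.1, -274.5, 8.3]
tcp_rot: [-180.0, 0.0, -177.3]
ft_force: [0.2, -0.6, 0.3]
finger_gap: 61.5
```

move_arm([
  [[0, 0, 0, 0, 0, 0], [0, 0, 0, 0, 0, 0], [0, 0, 0, 0, 0, 0], [0, 0, 0, 0, 0, 0], [0, 0, 0, 0, 0, 0], [0, 0, 0, 0, 0, 0], [0, 0, 0, 0, 0, 0], [0, 0, 0, 0, 0, 0]],
], grip=0.35, newtons=60)

```text
time: 4.65
tool_pos: [503.3, -274.6, 8.6]
tcp_rot: [-180.0, 0.0, -177.3]
ft_force: [0.3, -0.9, 3.5]
finger_gap: 38.9
```

Grip is secure: the gap is 38.9 mm across the 40 mm block. I slide and turn the wedge along the counter to a point short of the scale.

move_arm([
  [[-0.003, 0, 0, 0, 0, 2], [-0.01, 0.003, 0, 0, 0, 7], [-0.018, 0.007, 0, 0, 0, 13], [-0.027, 0.013, 0, 0, 0, 20], [-0.036, 0.02, 0, 0, 0, 27], [-0.045, 0.028, 0, 0, 0, 34], [-0.054, 0.036, 0, 0, 0, 41], [-0.063, 0.045, 0, 0, 0, 48], [-0.072, 0.055, 0, 0, 0, 55], [-0.08, 0.066, 0, 0, 0, 62], [-0.088, 0.077, 0, 0, 0, 69], [-0.096, 0.09, 0, 0, 0, 76], [-0.103, 0.104, 0, 0, 0, 82], [-0.108, 0.119, 0, 0, 0, 87], [-0.112, 0.134, 0, 0, 0, 90], [-0.114, 0.148, 0, 0, 0, 91.3], [-0.1155, 0.16, 0, 0, 0, 91.3], [-0.1155, 0.169, 0, 0, 0, 91.3], [-0.1155, 0.175, 0, 0, 0, 91.3], [-0.1155, 0.177, 0, 0, 0, 91.3]],
])

```text
time: 6.65
tool_pos: [610.3, -91.8, 8.6]
tcp_rot: [180.0, 0.0, 91.5]
ft_force: [-0.1, -1.7, 4.9]
finger_gap: 38.9
```

```bash
python3 - <<'E'
from h import *
snap('top','pics/top3.png');snap('scene','pics/scene3.png')
s=sensors.sense();print({k:np.round(s[k],2) for k in('time','tool_pos','tcp_rot','ft_force','finger_gap')})
a=cv2.imread('pics/top3.png')[120:270,90:290];b=cv2.imread('pics/scene3.png')[130:330,200:390]
cv2.imwrite('pics/d3.png',cv2.resize(a,None,fx=4,fy=4,interpolation=2))
cv2.imwrite('pics/e3.png',cv2.resize(cv2.imread('pics/scene3.png')[140:280,220:350],None,fx=4,fy=4,interpolation=2))
E
```

```text
{'time': np.float64(6.75), 'tool_pos': array([610.26, -91.71,   8.58]), 'tcp_rot': array([ 1.7998e+02, -2.0000e-02,  9.1450e+01]), 'ft_force': array([-0.24,  0.74,  5.94]), 'finger_gap': np.float64(39.02)}
```

View pics/d3.png

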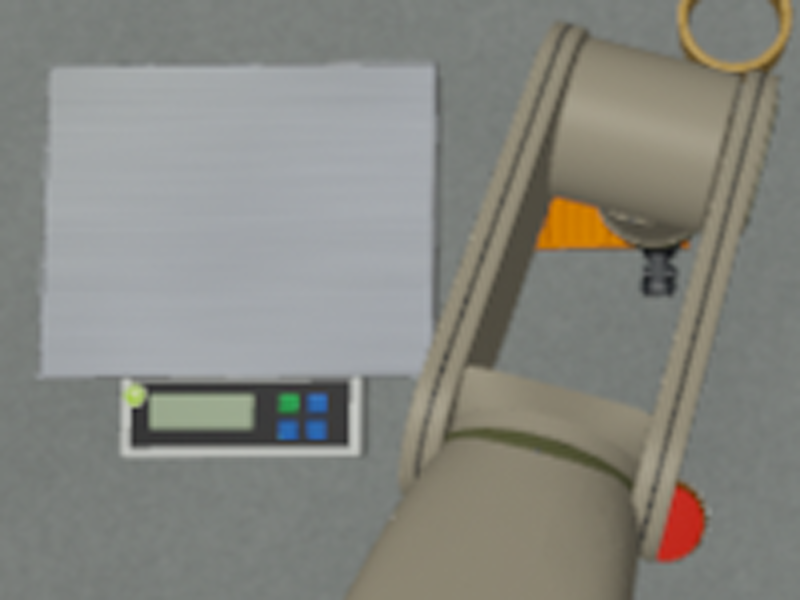

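View pics/e3.png

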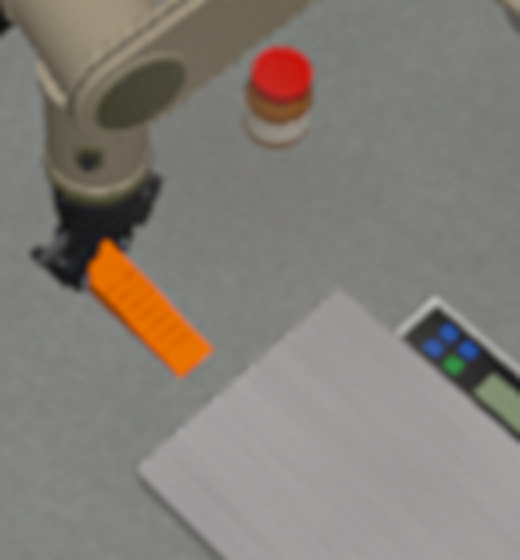

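```bash
python3 - <<'E'
from h import *
S=ld('pics/scene3.png');T=ld('pics/top3.png')
def e(p):return (p[0]+.5)/4-.5+220,(p[1]+.5)/4-.5+140
a=back(S,*e((182,377)),3);b=back(S,*e((213,349)),3);print(a,b,(a+b)/2)
for p in[(140,466),(340,289)]:print(back(S,*e(p),56).round(1))
for p in[(437,64),(437,376)]:print(back(T,(p[0]+.5)/4-.5+90,(p[1]+.5)/4-.5+120,56).round(1))
# tip edge left column in top: 
for p in[(538,249),(690,248)]:print(back(T,(p[0]+.5)/4-.5+90,(p[1]+.5)/4-.5+120,8).round(1))
print(back(T,(538+.5)/4-.5+90,(249+.5)/4-.5+120,3))
E
```

```text
[626.45174997  36.00320768   3.        ] [587.77710129  34.40955717   3.        ] [607.11442563  35.20638242   3.        ]
[724.1  87.9  56. ]
[486.6  82.5  56. ]
[723.3  84.1  56. ]
[480.3  75.5  56. ]
[585.    6.2   8. ]
[ 588.2 -115.9    8. ]
[585.60192386   6.70017489   3.        ]
```

The tip is at about (607, 35), squarely aimed at the middle of the scale's right edge (about 604, 83). Contact should come after about 103 mm of travel. I advance 85 mm, then take small force-watched steps.

move_arm([
  [[0.003, -0.0005, 0, 0, 0, 0], [0.01, -0.001, 0, 0, 0, 0], [0.018, -0.002, 0, 0, 0, 0], [0.026, -0.002, 0, 0, 0, 0], [0.034, -0.002, 0, 0, 0, 0], [0.042, -0.002, 0, 0, 0, 0], [0.05, -0.002, 0, 0, 0, 0], [0.058, -0.002, 0, 0, 0, 0], [0.066, -0.002, 0, 0, 0, 0], [0.073, -0.002, 0, 0, 0, 0], [0.079, -0.002, 0, 0, 0, 0], [0.083, -0.002, 0, 0, 0, 0], [0.085, -0.002, 0, 0, 0, 0], [0.085, -0.002, 0, 0, 0, 0]],
])

```text
time: 8.15
tool_pos: [606.2, -6.9, 8.6]
tcp_rot: [180.0, -0.0, 91.4]
ft_force: [0.7, 0.8, 6.4]
finger_gap: 38.9
```

move_arm([
  [[0.002, 0, 0, 0, 0, 0], [0.004, 0, 0, 0, 0, 0], [0.006, 0, 0, 0, 0, 0], [0.008, 0, 0, 0, 0, 0], [0.01, 0, 0, 0, 0, 0]],
])

```text
time: 8.65
tool_pos: [606.0, 2.5, 8.6]
tcp_rot: [180.0, 0.0, 91.4]
ft_force: [-0.3, -1.5, 6.2]
finger_gap: 38.6
```

move_arm([
  [[0.001, 0, 0, 0, 0, 0], [0.002, 0, 0, 0, 0, 0], [0.003, 0, 0, 0, 0, 0], [0.004, 0, 0, 0, 0, 0]],
])

```text
time: 9.05
tool_pos: [605.9, 6.5, 8.6]
tcp_rot: [180.0, 0.0, 91.4]
ft_force: [-0.0, -2.4, 5.3]
finger_gap: 39.2
```

move_arm([
  [[0.001, 0, 0, 0, 0, 0], [0.002, 0, 0, 0, 0, 0]],
])

```text
time: 9.25
tool_pos: [605.8, 8.6, 8.6]
tcp_rot: [180.0, 0.0, 91.4]
ft_force: [-0.6, -1.1, 5.5]
finger_gap: 39.1
```

move_arm([
  [[0.001, 0, 0, 0, 0, 0], [0.002, 0, 0, 0, 0, 0]],
])

```text
time: 9.45
tool_pos: [605.8, 10.5, 8.6]
tcp_rot: [180.0, 0.0, 91.4]
ft_force: [-0.3, -2.5, 5.6]
finger_gap: 38.8
```

move_arm([
  [[0.001, 0, 0, 0, 0, 0], [0.002, 0, 0, 0, 0, 0]],
])

```text
time: 9.65
tool_pos: [605.7, 12.5, 8.6]
tcp_rot: [180.0, 0.0, 91.4]
ft_force: [-0.3, -2.7, 7.0]
finger_gap: 39.0
```

move_arm([
  [[0.001, 0, 0, 0, 0, 0], [0.002, 0, 0, 0, 0, 0]],
])

```text
time: 9.85
tool_pos: [605.7, 14.0, 8.6]
tcp_rot: [180.0, 0.1, 91.4]
ft_force: [-0.5, -6.7, 5.9]
finger_gap: 39.2
```

move_arm([
  [[0.001, 0, 0, 0, 0, 0], [0.002, 0, 0, 0, 0, 0]],
])

```text
time: 10.05
tool_pos: [605.6, 15.4, 8.6]
tcp_rot: [180.0, 0.1, 91.4]
ft_force: [-0.2, -6.9, 5.2]
finger_gap: 39.3
```

The pushing force jumped from 2.5 to 6.8 N at TCP y ≈ 13. That puts the edge at y ≈ 85, which agrees with the camera. I continue about 13 mm more.

move_arm([
  [[0.001, 0, 0, 0, 0, 0], [0.002, 0, 0, 0, 0, 0], [0.003, 0, 0, 0, 0, 0], [0.004, 0, 0, 0, 0, 0], [0.005, 0, 0, 0, 0, 0], [0.006, 0, 0, 0, 0, 0], [0.007, 0, 0, 0, 0, 0], [0.008, 0, 0, 0, 0, 0]],
])

```text
time: 10.85
tool_pos: [605.5, 23.3, 8.6]
tcp_rot: [180.0, 0.1, 91.4]
ft_force: [0.3, -7.4, 5.7]
finger_gap: 38.5
```

```bash
python3 - <<'E'
from h import *
snap('top','pics/top4.png');snap('scene','pics/scene4.png')
s=sensors.sense();print({k:np.round(s[k],2) for k in('time','tool_pos','tcp_rot','ft_force','finger_gap')})
i=lambda f,a,b:cv2.resize(cv2.imread(f)[a[0]:a[1],b[0]:b[1]],None,fx=4,fy=4,interpolation=2)
cv2.imwrite('pics/d4.png',i('pics/top4.png',(120,270),(90,290)))
cv2.imwrite('pics/e4.png',i('pics/scene4.png',(190,340),(230,400)))
cv2.imwrite('pics/e0.png',i('pics/scene0.png',(190,340),(230,400)))
E
```

```text
{'time': np.float64(10.95), 'tool_pos': array([605.46,  23.47,   8.56]), 'tcp_rot': array([1.7997e+02, 1.0000e-01, 9.1390e+01]), 'ft_force': array([ 0.19, -6.14,  5.54]), 'finger_gap': np.float64(38.49)}
```

View pics/d4.png

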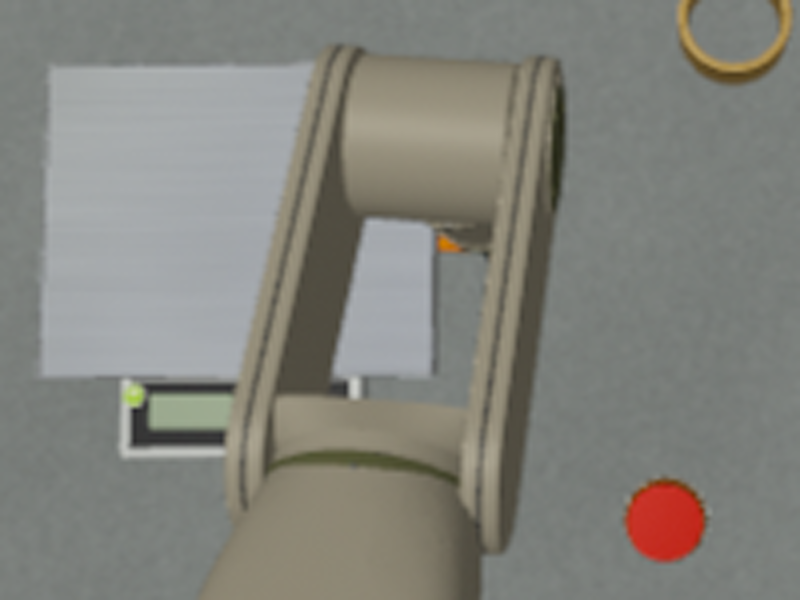

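View pics/e4.png

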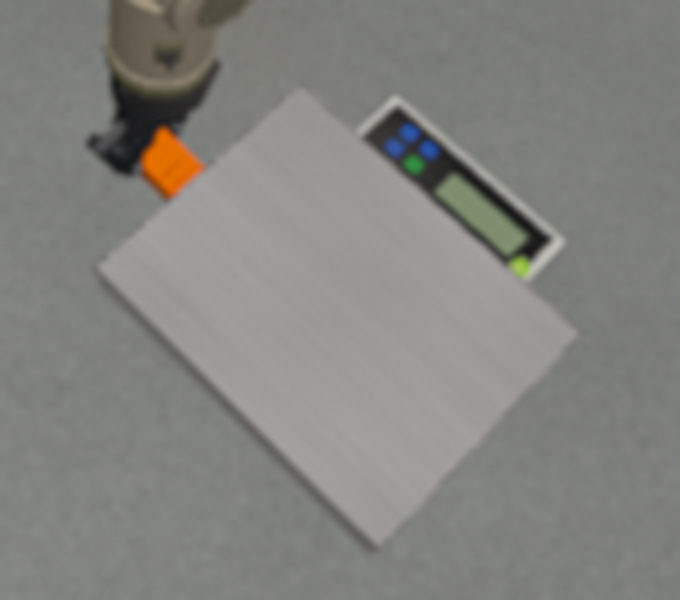

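View pics/e0.png

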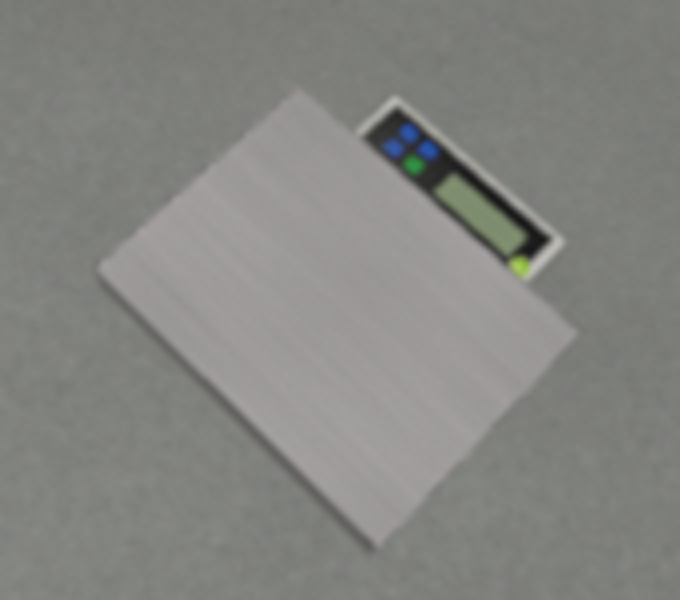

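The scale hasn't moved visibly: the panel corner (395,97), the far corner (375,547) and the far edge all coincide with the first image. I make the last few millimetres now.

move_arm([
  [[0.001, 0, 0, 0, 0, 0], [0.002, 0, 0, 0, 0, 0], [0.003, 0, 0, 0, 0, 0], [0.004, 0, 0, 0, 0, 0], [0.005, 0, 0, 0, 0, 0], [0.006, 0, 0, 0, 0, 0], [0.006, 0, 0, 0, 0, 0], [0.006, 0, 0, 0, 0, 0], [0.006, 0, 0, 0, 0, 0]],
])

```text
time: 11.85
tool_pos: [605.3, 29.5, 8.6]
tcp_rot: [180.0, 0.1, 91.4]
ft_force: [0.2, -6.1, 5.3]
finger_gap: 38.4
```

```bash
cat > reg.py <<'E'
import sys
from h import *
from scipy.optimize import least_squares
fn=sys.argv[1]
# register a scale patch set by ECC translation, fit rigid motion: shift x,y, yaw, roll about far feet line
S=ld('pics/scene0.png')
A=cv2.imread('pics/scene0.png',0).astype(np.float32);B=cv2.imread(fn,0).astype(np.float32)
yaw=np.radians(1.4);Rz=Ro.from_euler('z',yaw).as_matrix();C=np.array([603.5,235.,0])
loc=[(-120,-150,56),(120,-150,56),(120,150,56),(-120,150,56),(-120,95,45),(-185,90,40),(-185,-92,40),(-150,30,42),(-150,-60,42),(-150,60,42)]
obs=[]
for l in loc:
    u,v=proj(S,C+Rz@np.array(l)); u0,v0=int(round(u)),int(round(v));h=9
    W=np.eye(2,3,dtype=np.float32)
    try: cc,W=cv2.findTransformECC(A[v0-h:v0+h,u0-h:u0+h],B[v0-h:v0+h,u0-h:u0+h],W,cv2.MOTION_TRANSLATION,(3,200,1e-6),None,1)
    except cv2.error: print(l,'fail');continue
    obs.append((l,W[0,2],W[1,2],cc));print(l,(u0,v0),W[:,2].round(2),round(cc,3))
piv=np.array([0,135,0.])
def f(p):
    R=Ro.from_euler('xz',[-p[0]/270,p[3]]).as_matrix();o=[]
    for l,du,dv,cc in obs:
        if cc<.9: continue
        l=np.array(l,float); X=C+Rz@l; Y=C+Rz@(R@(l-piv)+piv+[p[1],p[2],0])
        o+=list(proj(S,Y)-proj(S,X)-[du,dv])
    return np.array(o)
s=least_squares(f,[0,0,0,0],x_scale=[1,1,1,.01],loss='soft_l1',f_scale=.1)
print('lift mm, dx, dy, yaw deg',s.x[:3].round(2),np.degrees(s.x[3]).round(3),'rms px',np.sqrt(np.mean(f(s.x)**2)).round(3))
E
python3 - <<'E'
from h import *
snap('scene','pics/scene5.png');snap('top','pics/top5.png')
s=sensors.sense();print({k:np.round(s[k],2) for k in('time','tool_pos','tcp_rot','ft_force','finger_gap')})
i=lambda f,a,b:cv2.resize(cv2.imread(f)[a[0]:a[1],b[0]:b[1]],None,fx=8,fy=8,interpolation=2)
cv2.imwrite('pics/e5.png',i('pics/scene5.png',(200,270),(240,330)))
E
python3 reg.py pics/scene3.png; python3 reg.py pics/scene4.png; python3 reg.py pics/scene5.png
```

```text
{'time': np.float64(11.95), 'tool_pos': array([605.31,  29.46,   8.57]), 'tcp_rot': array([1.7997e+02, 9.0000e-02, 9.1390e+01]), 'ft_force': array([ 0.18, -6.19,  5.29]), 'finger_gap': np.float64(38.74)}
(-120, -150, 56) (304, 212) [-0.02  0.04] 0.996
(120, -150, 56) (254, 257) [ 0. -0.] 0.998
(120, 150, 56) (324, 326) [ 0. -0.] 0.999
(-120, 150, 56) (374, 273) [ 0.   -0.02] 0.997
(-120, 95, 45) (359, 262) [ 0.   -0.01] 0.999
(-185, 90, 40) (370, 249) [ 0.01 -0.01] 1.0
(-185, -92, 40) (329, 214) [ 0.   -0.01] 1.0
(-150, 30, 42) (350, 243) [0.01 0.  ] 1.0
(-150, -60, 42) (329, 226) [-0.    0.01] 1.0
(-150, 60, 42) (357, 249) [ 0.   -0.01] 1.0
lift mm, dx, dy, yaw deg [-0.17 -0.04  0.02] 0.001 rms px 0.01
(-120, -150, 56) (304, 212) [0.27 0.11] 0.754
(120, -150, 56) (254, 257) [0.89 0.21] 0.666
(120, 150, 56) (324, 326) [ 0.03 -0.08] 0.982
(-120, 150, 56) (374, 273) [0.12 0.16] 0.922
(-120, 95, 45) (359, 262) [0.13 0.02] 0.976
(-185, 90, 40) (370, 249) [0.04 0.05] 0.996
(-185, -92, 40) (329, 214) [ 0.09 -0.1 ] 0.988
(-150, 30, 42) (350, 243) [ 0.09 -0.06] 0.994
(-150, -60, 42) (329, 226) [ 0.12 -0.11] 0.992
(-150, 60, 42) (357, 249) [0.17 0.06] 0.991
lift mm, dx, dy, yaw deg [ 0.97 -0.05 -0.03] -0.057 rms px 0.051
(-120, -150, 56) (304, 212) [ 0.24 -0.06] 0.85
(120, -150, 56) (254, 257) [ 0.59 -0.13] 0.89
(120, 150, 56) (324, 326) [ 0.08 -0.05] 0.977
(-120, 150, 56) (374, 273) [0.1  0.28] 0.837
(-120, 95, 45) (359, 262) [ 0.33 -0.21] 0.895
(-185, 90, 40) (370, 249) [0.15 0.04] 0.988
(-185, -92, 40) (329, 214) [ 0.16 -0.16] 0.969
(-150, 30, 42) (350, 243) [ 0.11 -0.12] 0.99
(-150, -60, 42) (329, 226) [ 0.23 -0.16] 0.978
(-150, 60, 42) (357, 249) [0.23 0.03] 0.984
lift mm, dx, dy, yaw deg [ 1.3  -0.23 -0.04] -0.061 rms px 0.046
```

View pics/e5.png

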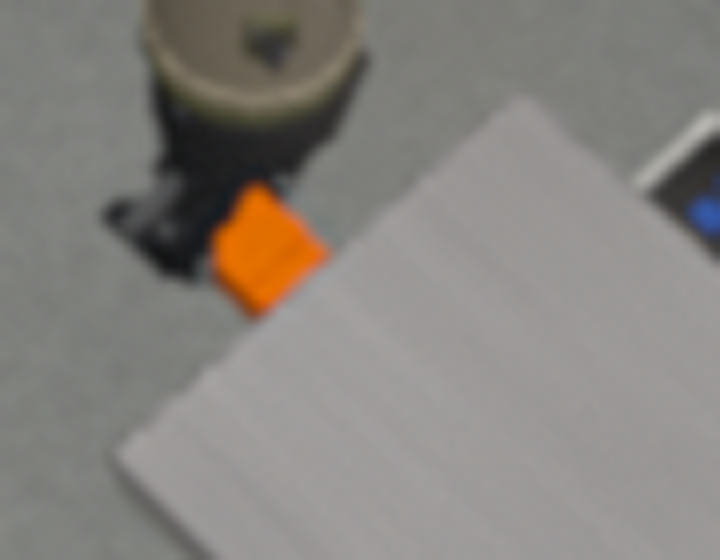

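```bash
cat > pred.py <<'E'
from h import *
S=ld('pics/scene0.png');T=ld('pics/top0.png')
yaw=np.radians(1.4);Rz=Ro.from_euler('z',yaw).as_matrix();C=np.array([603.5,235.,0]);piv=np.array([0,135,0.])
R=Ro.from_euler('x',-3/270).as_matrix()
for l in [(-120,-150,56),(120,-150,56),(120,150,56),(-120,150,56),(-185,90,40),(-185,-92,40),(-150,-60,42),(-150,60,42)]:
    l=np.array(l,float);X=C+Rz@l;Y=C+Rz@(R@(l-piv)+piv)
    print(l,'scene',proj(S,X).round(0),(proj(S,Y)-proj(S,X)).round(2),'top',proj(T,X).round(0),(proj(T,Y)-proj(T,X)).round(2))
E
python3 pred.py
python3 - <<'E'
import cv2,numpy as np
f=lambda n,k,a,b:cv2.resize(cv2.imread(f'pics/{n}{k}.png')[a[0]:a[1],b[0]:b[1]],None,fx=9,fy=9,interpolation=cv2.INTER_CUBIC)
# panel right end, front corner of right edge, flipped between start and now
cv2.imwrite('pics/g.png',np.vstack([np.hstack([f('scene',k,(203,232),(296,338)) for k in(3,5)]),np.hstack([f('scene',k,(243,272),(243,285)) for k in(3,5)])]))
E
```

```text
[-120. -150.   56.] scene [304. 212.] [ 0.25 -0.31] top [197. 211.] [-0.39 -0.04]
[ 120. -150.   56.] scene [254. 257.] [ 0.15 -0.23] top [198. 134.] [-0.38 -0.25]
[120. 150.  56.] scene [324. 326.] [0.15 0.17] top [102. 135.] [-0.17  0.01]
[-120.  150.   56.] scene [374. 273.] [0.14 0.16] top [100. 212.] [-0.18  0.  ]
[-185.   90.   40.] scene [370. 249.] [0.14 0.03] top [120. 233.] [-0.21  0.  ]
[-185.  -92.   40.] scene [329. 214.] [ 0.22 -0.25] top [179. 233.] [-0.33  0.02]
[-150.  -60.   42.] scene [329. 226.] [ 0.21 -0.19] top [169. 221.] [-0.33 -0.01]
[-150.   60.   42.] scene [357. 249.] [ 0.17 -0.  ] top [130. 221.] [-0.25 -0.  ]
```

View pics/g.png

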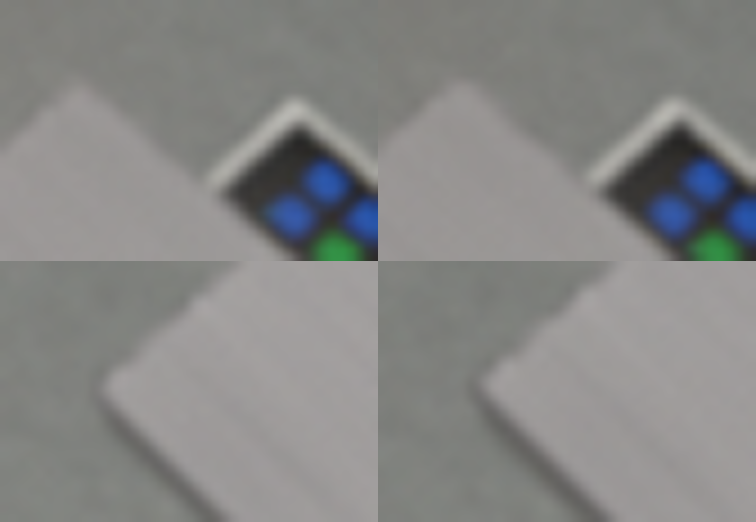

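```bash
sed -i 's/^s=least_squares.*/obs=[o for o in obs if o[3]>.96 and o[0][0]<-140]\ng=least_squares(lambda q:f([q[0],0,0,0]),[0.]);print("lift, no slide",g.x.round(2),"rms",np.sqrt(np.mean(g.fun**2)).round(3))\n&/' reg.py
for k in 4 5; do python3 reg.py pics/scene$k.png | tail -2;done
sed -e 's/scene0/top0/g' reg.py > regt.py; python3 regt.py pics/top4.png; python3 regt.py pics/top5.png
```

```text
lift, no slide [1.58] rms 0.041
lift mm, dx, dy, yaw deg [2.1  0.03 0.18] 0.059 rms px 0.037
lift, no slide [2.61] rms 0.05
lift mm, dx, dy, yaw deg [ 2.27 -0.13  0.13] 0.018 rms px 0.047
(-120, -150, 56) (197, 211) [-0.1   0.18] 0.954
(120, -150, 56) fail
(120, 150, 56) (102, 135) [-0.06 -0.1 ] 0.957
(-120, 150, 56) (100, 212) [-0.08 -0.  ] 0.991
(-120, 95, 45) (119, 212) [-0.18  0.  ] 0.948
(-185, 90, 40) (120, 233) [-0.18  0.03] 0.982
(-185, -92, 40) fail
(-150, 30, 42) (140, 221) [-2.96 -0.  ] 1.0
(-150, -60, 42) fail
(-150, 60, 42) (130, 221) [-0.13  0.01] 0.985
lift, no slide [14.6] rms 0.854
lift mm, dx, dy, yaw deg [ 82.06   0.51 -20.1 ] -0.585 rms px 0.606
(-120, -150, 56) (197, 211) [-0.42 -0.1 ] 0.753
(120, -150, 56) fail
(120, 150, 56) (102, 135) [-0.07 -0.13] 0.973
(-120, 150, 56) (100, 212) [-0.14 -0.03] 0.966
(-120, 95, 45) (119, 212) [-0.2   0.03] 0.958
(-185, 90, 40) (120, 233) [-0.25  0.04] 0.969
(-185, -92, 40) fail
(-150, 30, 42) (140, 221) [-5.59  0.  ] 0.999
(-150, -60, 42) fail
(-150, 60, 42) (130, 221) [-0.19  0.06] 0.978
lift, no slide [26.85] rms 1.628
lift mm, dx, dy, yaw deg [131.82   0.55 -32.81] -0.917 rms px 1.146
```

The scene camera puts the lift at about 2.6 mm, and travel past contact (16.5 mm) puts it at about 3.1 mm. The scale shows no slide beyond about 0.2 mm. I let it settle briefly, then hand in.

move_arm([
  [[0, 0, 0, 0, 0, 0], [0, 0, 0, 0, 0, 0], [0, 0, 0, 0, 0, 0], [0, 0, 0, 0, 0, 0], [0, 0, 0, 0, 0, 0]],
])

```text
time: 12.45
tool_pos: [605.4, 29.5, 8.6]
tcp_rot: [180.0, 0.1, 91.4]
ft_force: [-0.4, -6.4, 6.2]
finger_gap: 38.9
```

```bash
python3 -c "
from bench import hand_in; print(hand_in())"
```

```text
the job is handed in; nothing more can be done
None
```

I gripped the orange wedge and slid it flat along the counter, thin end first, under the middle of the scale's right side. The scale now rests on it, and the arm still grips the wedge at 60 N. The job was handed in at about 12.5 s of the 42 s allowed.

**Lift:** Contact showed as a jump in push force with the tool (TCP) at y ≈ 13 mm, and I went 16.5 mm further, which should lift the two feet about 3.1 mm. Matching the panel in the scene camera gave about 2.6 mm assuming the scale did not slide. It gave about 2.3 mm when sliding was allowed, with slide under 0.2 mm.

**Checks that failed or disagreed:**
- My first camera fit, which used the edge corners and gave poor matches, showed only 1.3 mm.
- The top-camera fit was unusable because the arm hid the scale. Its few visible patches agreed with about 3 mm of lift.

**Other checks:**
- **Push:** it stayed at about 6 to 7 N.
- **Far feet:** I did not measure these directly; the patches on that side moved as expected for a tilt about them.
- **Tape roll, jar and carton:** the planned path kept clear of all three. The tape roll and jar looked undisturbed in the views I checked; I did not check the carton again after moving the wedge.

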